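# Knock a leaning clamp plunger home on a specimen jar

## Task

Swing the blue clamp arm round until it lies in line with the jar, its slanting plunger pointing at the red boss on the lid. Then take the mallet and knock the sprung plunger home: a brisk but moderate blow or more (the jar is glass), square on its slanted head, with the mallet only and not the gripper, until the head sits down on the blue sleeve. Finally stand the mallet back on the green mat, upright on its face, and leave the other things on the bench undisturbed.

Things in the scene. Friction and masses are not known exactly. Their poses are not given: they have to be found in the camera images.
- stand: Clamp stand, fixed to the bench: round dark foot 116 mm across and 12 mm high, steel column 34 mm across. Origin on the column axis at bench height; the column axis is the swivel axis of the clamp arm. It may stand anywhere in its area, turned by up to 0.25 rad.
- swing (a joint): Swivel angle of the blue clamp arm about the vertical column axis (rad), counter-clockwise from above positive; at 0 the arm points along the stand's own -x. Turns from -0.7 to 1.6, no stop or detent at the wanted angle; stays where left (friction 0.4 N m). The arm is a bar 26 mm wide, top 108 mm above the bench, reaching 150 mm out to the sleeve.
- swing_knob (a point): Grip point of the black upright round knob on the clamp arm, 75 mm from the swivel axis: 22 mm across, standing from 108 to 150 mm above the bench; the point is on its axis at 135 mm.
- sleeve_top (a point): Centre of the slanted top face of the blue sleeve (38 mm across) at the arm's end, 150 mm from the swivel axis, 118 mm above the bench. The plunger slides through it along an axis that leans 0.40 rad (23 degrees) from the vertical, its upper end towards the column. The point's axes are those of the arm: -x out along it.
- plunger (a joint): How far the plunger is driven down its slanted axis (m): 0 fully up, 0.022 fully home on its stop. It starts nearly fully up. Friction of about 7 N plus a spring of 150 N/m resist it (7 N at the top, about 10 N near the bottom, more when it moves fast: 8 N s/m); it stays where it is left. Blows must stay under 60 N.
- plunger_top (a point): Centre of the top of the plunger's round steel head (34 mm across, 14 mm thick); its z axis is the plunger's axis. On that axis it is 36 mm from the sleeve's top face when up (151 mm above the bench), 14 mm when home (131 mm). When up, a yellow stem shows between head and sleeve; when home, none.
- jar_boss (a point): Top centre of the red boss (24 mm across) on the white lid of the amber glass jar (74 mm across, leaning like the plunger), fixed to a nest on the stand, 165 mm out from the swivel axis, 83 mm above the bench. The point's x axis points level to the swivel axis. The arm is right when it points the same way from the column as this point, seen from above.
- mallet: Mallet, about 0.3 kg, standing on its striking face. Dark head 60 mm across, 70 mm tall, orange band; origin at the centre of the lower (striking) face, z up. Wooden handle, 22 mm wide, 30 mm tall, level along the mallet's -x to 179 mm from the head's axis, centre line 35 mm above the face. Balance point 10 mm from the head's axis. It may tip a little in the fingers under a blow.
- mallet_grip (a point): A good grip point on the handle: on its centre line, 60 mm from the head's axis, 35 mm above the striking face.
- mat: Green mat, 200 mm along its x by 160 mm along its y, 3 mm thick, fixed to the bench; origin at the centre of its underside. The mallet starts on it.
- beaker: Glass beaker, 60 mm across, 75 mm high, loose bystander; origin at the centre of its underside.
- reagent: Amber bottle, 64 mm across, 140 mm high, loose bystander; origin at the centre of its underside.
- dishes: Stack of clear dishes, 90 mm across, 32 mm high, loose bystander; origin at the centre of its underside.
- pot: White pot with a blue cap, 60 mm across, 70 mm high, loose bystander; origin at the centre of its underside.
- spatula: Spatula lying on the bench, loose bystander; origin under its middle.
- ethanol: White bottle with a red cap, 60 mm across, 120 mm high, loose bystander; origin at the centre of its underside.
Things that resemble listed ones, but are neither listed nor needed, are in the scene too. Leave any purple look-alike of the stand alone.

How it is judged:
By the outcome, as a careful person would: the job done as asked, in the order asked, and still so for the second after the job is handed in, with the robot touching nothing.
It also fails if it takes over 70 s, if anything falls off the work surface, if the arm or the gripper's body presses on something with over 40 N, if the wrist force passes 120 N, or if a joint passes its speed limit or range.

## Robot

A 6-joint arm with a two-finger parallel gripper is mounted at the origin on the work surface. World frame = base frame: x ahead of the robot, y to its left, z up, the work surface at z = 0. Lengths are in m, angles in rad, forces in N, time in s.
With the tool pointing down it reaches from about 0.25 to 0.775 m from the base axis. Payload 4 kg.
Tool frame: the origin (TCP) lies on the centre line of the jaws, within the pads' length; the fingertips stand 25 mm ahead of it and the grasp point (between the pads) lies 6 mm ahead of it; z points along the fingers, y is the line along which they close (so a half turn about z gives the same grasp; the last joint's range is limited). The gripper opens to 94 mm and grips with 3 to 60 N. Pads are 16 mm wide; open, the fingers measure 119 mm over their backs; the gripper's body (75 mm by 177 mm) begins 78 mm behind the grasp point.
Start: joints at [1.111, 0.087, 1.371, -0, 1.684, -0.103], TCP at [0.192, 0.515, 0.231] pointing down, gripper open.
Joint ranges: [-3.1, 3.1], [-0.76, 2.03], [0.27, 2.55], [-1.08, 4.22], [0.17, 2.65], [-2.57, 2.57]. Speed limits (rad/s): [2.79, 2.79, 3.14, 3.14, 3.14, 3.14].

## Interface

Orientations are given as [roll, pitch, yaw] about the fixed x, y, z axes, in that order (R = Rz(yaw) Ry(pitch) Rx(roll)).
In Python, from cell import sense, grab_frame, hand_in gives the robot as it stands.
- The arm moves only by the tool step_arm, never from a script. Its argument "series" is a list of rows, each an object of numbers: "claw": the opening, from 0 (shut) to 1 (fully open); "dx", "dy", "dz": the shift along the tool's x, y, z in mm; "wx", "wy", "wz": the turn, a rotation vector about the tool's x, y, z in rad. A call has exactly 10 rows; each row shifts and turns the commanded pose from where the row before left it, along the tool's axes as they then stand; what a row does not reach is not made up. A row lasts 1/8 s, in which the tool goes at most 62.5 mm and 10.7 degrees, less where a joint would pass 70% of its speed; a pose out of reach is approached as far as the arm can. A call with a gripper value outside its range is refused whole. The fingers move at their own pace and stop on an object; "grip_force" is the grip in N (left out, the last holds). Time passes only in rows, so rows that do not move let the fingers close, or fill a call up. It gives the time, the measured TCP pose, the force, the opening and the grip force at its end, in the units of the state.
- sense(): the state, without advancing time (a new reading comes with each control period).
- grab_frame(name): name is "scene" or "top" or "wrist"; returns a dict with "frame" (480x640x3 uint8, red, green, blue), "depth" (480x640 float32, m along the optical axis (not along the pixel's ray), 0 where there is no reading), "fx", "fy", "cx", "cy" (pixels), "origin" and "attitude" of the camera in the world; the wrist camera has in their place "T_tool_cam" (4x4, takes a point from camera to tool coordinates, whose origin is the TCP and whose axes are the flange's). Camera axes: x right, y up, looking along -z (the intrinsics and any distortion apply to the point x, -y, -z); pixel columns grow to the right and rows downward; lengths in m; the calibration is good to about 2 mm. The wrist camera is an equidistant fisheye: a pixel r from the principal point sees the ray r / f radians off the axis. A picture is of the moment at which its call begins: read the wrist's pose just before it.
- hand_in(): hands the job in; it is judged then, once.
The state is a dict: "time": time; "joints": joint angles; "joint_vel": joint speeds; "joint_torque": joint torques, N m; "eef_pos": TCP position; "eef_rot": TCP orientation; "force": force on the tool from outside, world axes, zero at the start; "torque": the same for the moment, N m; "grip_width": finger opening in m; "grasp_force": force on a finger pad.
Only numpy, scipy, OpenCV 4.12 (cv2) and the standard library are available. Lean on these libraries where they do the work, as an engineer would, in place of code of your own. Each camera call takes 0.05 s, during which the arm holds its last target. There are 200 camera calls.

## Working session

There is one attempt and no reset: what is moved stays moved. The work goes in short steps, Python scripts to look and compute and a tool call to move; the robot and the scene stay as the last step left them, time stands still between calls to the robot, and variables do not carry over. Pictures are saved under pics/ and viewed, at most 10 in all, crops included, and the job is handed in when it is done.

Besides the shell and the picture viewer there is one more tool, called after "Request:" as name(argument=value, ...) on one line, values as JSON. step_arm: Moves the arm, as the interface text tells. Its arguments: {"type":"object","properties":{"series":{"type":"array","items":{"type":"object","properties":{"claw":{"type":"number"},"dx":{"type":"number"},"dy":{"type":"number"},"dz":{"type":"number"},"wx":{"type":"number"},"wy":{"type":"number"},"wz":{"type":"number"}}}},"grip_force":{"type":"number"}},"required":["series"]}

```bash
ls; mkdir -p pics; cat > h.py <<'E'
import numpy as np, cv2
from scipy.spatial.transform import Rotation as R
from cell import sense, grab_frame, hand_in
def cloud(f):
    v,u=np.mgrid[0:480,0:640]; d=f['depth']
    p=np.stack([(u-f['cx'])/f['fx']*d,-(v-f['cy'])/f['fy']*d,-d],-1)
    A=np.array(f['attitude'])
    M=A if A.shape==(3,3) else R.from_euler('xyz',A).as_matrix()
    return p@M.T+np.array(f['origin'])
E
python3 - <<'E'
from h import *
import pickle
for n in ['scene','top']:
    f=grab_frame(n); cv2.imwrite(f'pics/{n}0.png',f['frame'][:,:,::-1]); pickle.dump(f,open(n+'.pkl','wb'))
    print(n,{k:v for k,v in f.items() if k not in('frame','depth')})
print(sense())
E
```

```text
pics
scene {'fx': 539.962771000464, 'fy': 539.962771000464, 'cx': 319.0309900003731, 'cy': 243.3583538991098, 'origin': array([1.21558323, 0.24340312, 1.26589282]), 'attitude': array([0.53237613, 0.00467703, 1.91309998])}
top {'fx': 516.2069121017046, 'fy': 516.2069121017046, 'cx': 322.1037728392349, 'cy': 240.5435340071162, 'origin': array([0.4209555 , 0.01326842, 1.33705736]), 'attitude': array([ 0.12680109, -0.01229874, -1.57989041])}
{'time': 0.1, 'joints': array([ 1.11087346e+00,  8.78992739e-02,  1.37209682e+00,  1.78860333e-05,
        1.68359498e+00, -1.03084039e-01]), 'joint_vel': array([ 1.24609139e-03, -1.74995167e-03, -2.65177607e-03,  4.36670759e-04,
        4.78485554e-05, -7.44003853e-04]), 'joint_torque': array([ 1.89445767e-03, -3.41252232e+01, -3.03300834e+01,  7.19086896e-02,
        3.04735755e-02, -1.02616309e-04]), 'eef_pos': array([0.19191618, 0.51495865, 0.22941443]), 'eef_rot': array([-3.13960667e+00, -2.23322913e-04,  2.78475560e+00]), 'force': array([-0.62676581,  0.79314628, -0.01642694]), 'torque': array([-0.00799527, -0.04267091, -0.00555244]), 'grasp_force': 0.0, 'grip_width': 0.09413413335671453}
```

View pics/scene0.png

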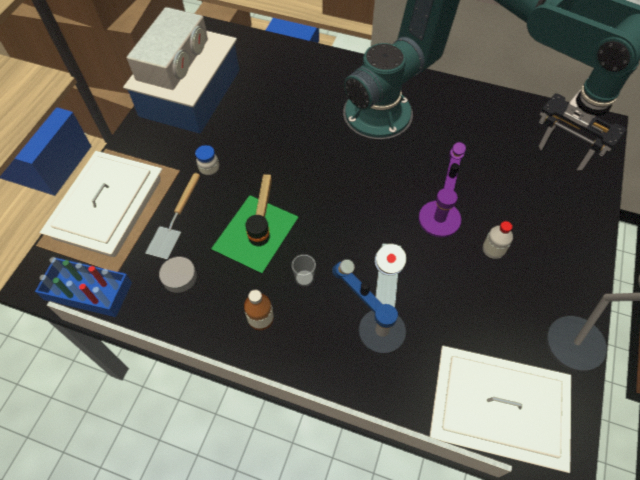

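View pics/top0.png

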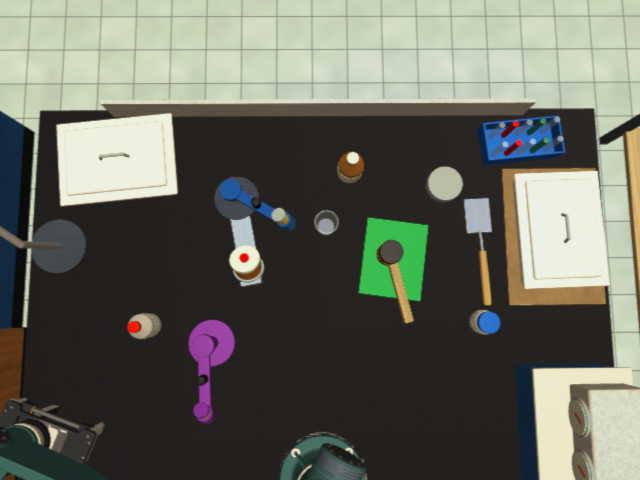

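The scene view shows the stand at about (385,318), the knob at (364,290), the plunger head at (347,268), the boss at (391,258) and the mallet at (258,230). In the top view these are the stand cap (230,188), knob (255,202), plunger head (279,214), boss (244,258) and mallet head (391,252), with its handle running to (407,320).

```bash
cat >> h.py <<'E'
def masks(f):
    h=cv2.cvtColor(f['frame'],cv2.COLOR_RGB2HSV).astype(int); H,S,V=h[...,0],h[...,1],h[...,2]
    return dict(red=((H<6)|(H>174))&(S>170)&(V>120),blue=(H>98)&(H<115)&(S>130)&(V>60),green=(H>45)&(H<75)&(S>130),wood=(H>8)&(H<22)&(S>80)&(V>120),dark=V<70,grey=(S<70)&(V>80))
E
python3 - <<'E'
from h import *
import pickle
for n in ['scene','top']:
    f=pickle.load(open(n+'.pkl','rb')); P=cloud(f); m=masks(f); ok=f['depth']>0
    print(n,'bench z',np.median(P[(P[...,2]<.01)&ok][:,2]))
    def rep(name,mask,lo,hi,box):
        b=(P[...,0]>box[0])&(P[...,0]<box[1])&(P[...,1]>box[2])&(P[...,1]<box[3])
        q=P[mask&ok&b&(P[...,2]>lo)&(P[...,2]<hi)]
        if len(q): 
            c,(w,hh),a=cv2.minAreaRect(q[:,:2].astype(np.float32)); print(name,len(q),'mean',q.mean(0).round(4),'rect',np.round(c,4),round(w,4),round(hh,4),round(a,1))
    sb=(.3,.8,.0,.4)
    T=np.ones_like(ok)
    rep('boss',m['red'],.07,.1,(.35,.65,.1,.35))
    rep('bluetop z.1-.115',m['blue'],.1,.115,sb)
    rep('blue all',m['blue'],.05,.2,sb)
    rep('high .14-.17',T,.138,.17,(.4,.7,.05,.3))
    rep('green',m['green'],-.01,.015,(.2,.8,-.4,.1))
    rep('mallethead',T,.06,.09,(.3,.55,-.3,-.05))
    rep('handle',T,.042,.056,(.15,.55,-.3,-.05))
    px=dict(scene=[(385,318),(364,290),(347,268),(391,258),(258,230),(264,195)],top=[(230,188),(255,202),(279,214),(244,258),(391,252),(402,296)])[n]
    for u,v in px: print((u,v),P[v,u].round(4))
E
```

```text
scene bench z -0.002540454417982785
boss 41 mean [0.5411 0.1877 0.0829] rect [0.5402 0.188 ] 0.0166 0.0173 90.0
bluetop z.1-.115 732 mean [0.6792 0.1723 0.1092] rect [0.672 0.151] 0.2021 0.0502 65.0
blue all 901 mean [0.68   0.1725 0.11  ] rect [0.6723 0.1509] 0.2021 0.0509 65.0
high .14-.17 244 mean [0.6458 0.1186 0.1485] rect [0.6471 0.1264] 0.0904 0.0313 63.3
green 2899 mean [ 0.5517 -0.1885  0.003 ] rect [ 0.5393 -0.1904] 0.1654 0.2078 82.4
mallethead 149 mean [ 0.5371 -0.1724  0.0723] rect [ 0.4864 -0.1993] 0.1633 0.0523 24.7
handle 303 mean [ 0.4475 -0.1978  0.0517] rect [ 0.4679 -0.1908] 0.1813 0.0362 20.1
(385, 318) [0.7162 0.2195 0.1176]
(364, 290) [0.6773 0.1555 0.1439]
(347, 268) [0.6387 0.1017 0.149 ]
(391, 258) [0.5425 0.1884 0.0856]
(258, 230) [ 0.5697 -0.1615  0.0718]
(264, 195) [ 0.4476 -0.1976  0.0503]
top bench z -0.002033896790659684
boss 53 mean [0.5407 0.1878 0.0841] rect [0.5406 0.1881] 0.0183 0.0177 0.6
bluetop z.1-.115 597 mean [0.6777 0.1755 0.1098] rect [0.6615 0.1545] 0.2024 0.0509 56.3
blue all 833 mean [0.675  0.1703 0.1118] rect [0.662  0.1535] 0.2036 0.0509 57.0
high .14-.17 250 mean [0.6428 0.1137 0.1487] rect [0.6458 0.1236] 0.0912 0.0328 65.5
green 3911 mean [ 0.5449 -0.1892  0.0026] rect [ 0.5428 -0.1898] 0.1632 0.2023 82.0
mallethead 197 mean [ 0.5394 -0.1735  0.0721] rect [ 0.5375 -0.174 ] 0.0581 0.0251 89.7
handle 527 mean [ 0.4549 -0.1981  0.0514] rect [ 0.469  -0.1943] 0.1824 0.039 20.5
(230, 188) [0.7063 0.218  0.1142]
(255, 202) [0.6636 0.153  0.1524]
(279, 214) [0.635  0.0971 0.1517]
(244, 258) [0.539  0.1864 0.0866]
(391, 252) [ 0.5522 -0.1734  0.0729]
(402, 296) [ 0.4446 -0.2016  0.0482]
```

```bash
python3 - <<'E'
import cv2
a=cv2.imread('pics/top0.png')[150:300,190:330]; b=cv2.imread('pics/scene0.png')[220:370,310:450]
cv2.imwrite('pics/crop.png',cv2.hconcat([cv2.resize(a,(392,420),interpolation=2),cv2.resize(b,(392,420),interpolation=2)]))
E
```

```text
(no output)
```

View pics/crop.png

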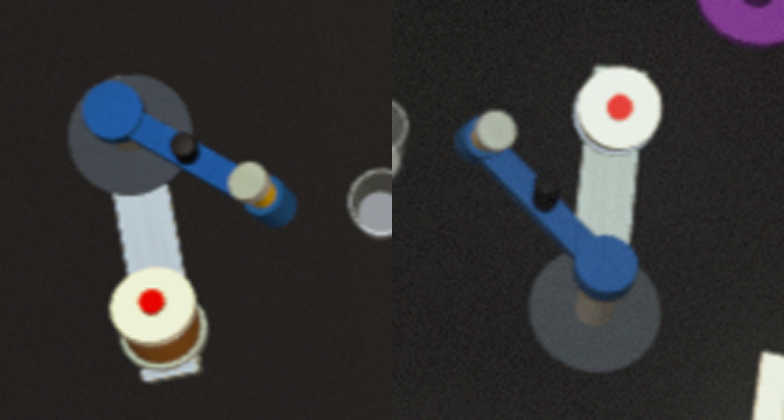

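```bash
cat >> h.py <<'E'
def down(x,y,z,yaw): return np.array([x,y,z]),R.from_euler('xyz',[np.pi,0,yaw])
def plan(p1,r1,n,p0=None,r0=None):
    """equal rows, each: shift in tool axes at row start, then turn"""
    if p0 is None: s=sense(); p0=s['eef_pos']; r0=R.from_euler('xyz',s['eef_rot'])
    w=(r0.inv()*r1).as_rotvec(); out=[]
    for i in range(n):
        ri=r0*R.from_rotvec(w*i/n); out.append(np.r_[ri.inv().apply((p1-p0)/n)*1000,w/n])
    return np.array(out)
def disc(f,P,mask,z):
    """centroid of largest mask blob, cast on to plane z"""
    n,l,st,c=cv2.connectedComponentsWithStats(mask.astype(np.uint8)); i=1+st[1:,4].argmax()
    return cast(f,c[i],z),st[i,4]
def cast(f,px,z):
    d=R.from_euler('xyz',f['attitude']).apply([(px[0]-f['cx'])/f['fx'],-(px[1]-f['cy'])/f['fy'],-1]); o=np.array(f['origin'])
    return o+d*(z-o[2])/d[2]
E
python3 - <<'E'
from h import *
import pickle
for n in ['scene','top']:
    f=pickle.load(open(n+'.pkl','rb')); P=cloud(f); m=masks(f); z=P[...,2]
    def box(x0,x1,y0,y1): return (P[...,0]>x0)&(P[...,0]<x1)&(P[...,1]>y0)&(P[...,1]<y1)
    hd=disc(f,P,(z>.14)&(z<.17)&m['grey']&box(.59,.68,.05,.14),.151)
    kn=disc(f,P,(z>.12)&m['dark']&box(.63,.71,.12,.19),.150)
    bo=disc(f,P,m['red']&box(.45,.6,.1,.3),.083)
    cap=m['blue']&(z>.1)&(z<.13)
    cap=cv2.morphologyEx(cap.astype(np.uint8),cv2.MORPH_OPEN,cv2.getStructuringElement(2,(11,11)))>0
    cz=np.median(z[cap]); ca=disc(f,P,cap&box(.67,.76,.18,.27),cz)
    for k,v in dict(head=hd,knob=kn,boss=bo,cap=ca).items(): print(n,k,v[0].round(4),v[1])
    c=ca[0][:2]; b=bo[0][:2]-c; k=hd[0][:2]-c; kk=kn[0][:2]-c
    for q in (b,k,kk): print(np.hypot(*q).round(4), np.degrees(np.arctan2(q[1],q[0])).round(2))
    # mallet: head top and handle top
    h=disc(f,P,(z>.062)&(z<.09)&box(.49,.62,-.24,-.11),.073)
    q=P[m['wood']&(z>.044)&(z<.06)&box(.3,.6,-.3,-.1)]; v=cv2.fitLine(q[:,:2].astype(np.float32),2,0,.01,.01).ravel()
    print('mallet',h[0].round(4),h[1],'line',v.round(4),np.degrees(np.arctan2(v[1],v[0])),'zmed',np.median(q[:,2]))
    d=v[:2]*np.sign(v[0]); t=(q[:,:2]-v[2:])@d; print('end',v[2:]+d*t.min(),v[2:]+d*t.max())
E
```

```text
scene head [0.6361 0.1005 0.151 ] 162
scene knob [0.6726 0.1564 0.15  ] 110
scene boss [0.5412 0.1877 0.083 ] 41
scene cap [0.7067 0.2177 0.1121] 358
0.1681 -169.73
0.1368 -121.04
0.0701 -119.07
mallet [ 0.5564 -0.1703  0.073 ] 381 line [ 0.967   0.2548  0.4488 -0.1983] 14.759773 zmed 0.05280374224151063
end [ 0.3809545  -0.21617211] [ 0.58248544 -0.16307668]
top head [0.6334 0.0978 0.151 ] 161
top knob [0.6637 0.1515 0.15  ] 83
top boss [0.5408 0.188  0.083 ] 53
top cap [0.7001 0.2121 0.1129] 430
0.1611 -171.39
0.1323 -120.27
0.0707 -121.0
mallet [ 0.5539 -0.1739  0.073 ] 460 line [ 0.9673  0.2536  0.4506 -0.1986] 14.688393 zmed 0.0522515252577318
end [ 0.38111633 -0.21686839] [ 0.52507329 -0.17913316]
```

```bash
python3 - <<'E'
from h import *
np.set_printoptions(suppress=True,precision=3)
p,r=down(.664,.151,.225,1.035)
print(plan(p,r,10))
E
```

```text
[[-56.948 -17.612   0.464  -0.      0.      0.175]
 [-59.145  -7.429   0.452  -0.      0.      0.175]
 [-59.535   2.98    0.443  -0.      0.      0.175]
 [-58.107  13.299   0.435  -0.      0.      0.175]
 [-54.905  23.211   0.429  -0.      0.      0.175]
 [-50.026  32.415   0.425  -0.      0.      0.175]
 [-43.619  40.628   0.424  -0.      0.      0.175]
 [-35.88   47.601   0.425  -0.      0.      0.175]
 [-27.046  53.121   0.428  -0.      0.      0.175]
 [-17.386  57.018   0.434  -0.      0.      0.175]]
```

Request:
step_arm(series=[{"claw":0.6,"dx":-57,"dy":-17.6,"dz":0.4,"wz":0.175},{"claw":0.6,"dx":-59,"dy":-7.4,"dz":0.4,"wz":0.175},{"claw":0.6,"dx":-59.5,"dy":3,"dz":0.4,"wz":0.175},{"claw":0.6,"dx":-58,"dy":13.3,"dz":0.4,"wz":0.175},{"claw":0.6,"dx":-55,"dy":23.2,"dz":0.4,"wz":0.175},{"claw":0.6,"dx":-50,"dy":32.4,"dz":0.4,"wz":0.175},{"claw":0.6,"dx":-43.6,"dy":40.6,"dz":0.4,"wz":0.175},{"claw":0.6,"dx":-35.9,"dy":47.6,"dz":0.4,"wz":0.175},{"claw":0.6,"dx":-27,"dy":53.1,"dz":0.4,"wz":0.175},{"claw":0.6,"dx":-17.4,"dy":57,"dz":0.4,"wz":0.175}])

```text
invalid input at $.series[0]: expected keys claw, dx, dy, dz, wx, wy, wz
```

```bash
python3 - <<'E'
from h import *
import pickle
s=sense(); print(s['eef_pos'],s['eef_rot'],s['joints'],s['joint_vel'].round(2)); f=grab_frame('wrist'); s=sense(); print(s['eef_pos'])
f['pos'],f['rot']=s['eef_pos'],s['eef_rot']; pickle.dump(f,open('w1.pkl','wb'))
print({k:v for k,v in f.items() if k not in('frame','depth')}); cv2.imwrite('pics/w1.png',f['frame'][:,:,::-1])
E
```

```text
[0.19191618 0.51495865 0.22941443] [-3.13960667e+00 -2.23322913e-04  2.78475560e+00] [ 1.11087346e+00  8.78992739e-02  1.37209682e+00  1.78860333e-05
  1.68359498e+00 -1.03084039e-01] [ 0. -0. -0.  0.  0. -0.]
[0.19194141 0.51503613 0.22960005]
{'fx': 371.64829954431775, 'fy': 371.64829954431775, 'cx': 318.44628223609783, 'cy': 245.46119665994001, 'T_tool_cam': array([[-4.32619361e-04,  9.58342044e-01,  2.85622722e-01,
         8.35481117e-02],
       [ 9.99999614e-01,  1.96117997e-04,  8.56623276e-04,
         9.06085010e-04],
       [ 7.64922345e-04,  2.85622982e-01, -9.58341759e-01,
        -1.54604364e-01],
       [ 0.00000000e+00,  0.00000000e+00,  0.00000000e+00,
         1.00000000e+00]]), 'pos': array([0.19194141, 0.51503613, 0.22960005]), 'rot': array([-3.13994996e+00, -1.42394418e-04,  2.78479799e+00])}
```

View pics/w1.png

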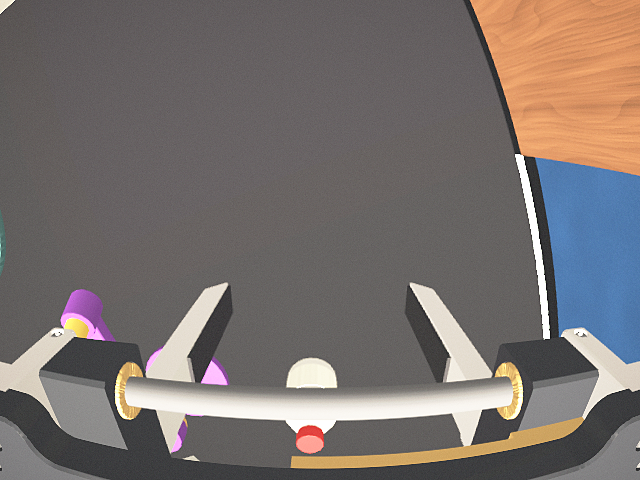

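The wrist view from the start pose shows only the ethanol bottle at (312,400) and part of the purple look-alike at left. The move was refused because every key is required, so I'll resend it.

Request:
step_arm(series=[{"claw":0.6,"dx":-57,"dy":-17.6,"dz":0.4,"wx":0,"wy":0,"wz":0.175},{"claw":0.6,"dx":-59,"dy":-7.4,"dz":0.4,"wx":0,"wy":0,"wz":0.175},{"claw":0.6,"dx":-59.5,"dy":3,"dz":0.4,"wx":0,"wy":0,"wz":0.175},{"claw":0.6,"dx":-58,"dy":13.3,"dz":0.4,"wx":0,"wy":0,"wz":0.175},{"claw":0.6,"dx":-55,"dy":23.2,"dz":0.4,"wx":0,"wy":0,"wz":0.175},{"claw":0.6,"dx":-50,"dy":32.4,"dz":0.4,"wx":0,"wy":0,"wz":0.175},{"claw":0.6,"dx":-43.6,"dy":40.6,"dz":0.4,"wx":0,"wy":0,"wz":0.175},{"claw":0.6,"dx":-35.9,"dy":47.6,"dz":0.4,"wx":0,"wy":0,"wz":0.175},{"claw":0.6,"dx":-27,"dy":53.1,"dz":0.4,"wx":0,"wy":0,"wz":0.175},{"claw":0.6,"dx":-17.4,"dy":57,"dz":0.4,"wx":0,"wy":0,"wz":0.175}])

```text
time: 1.4
eef_pos: [0.6652, 0.1502, 0.2259]
eef_rot: [-3.141, 0.0, 1.029]
force: [-0.1, 1.1, 0.1]
grip_width: 0.0564
grasp_force: 0.0
```

```bash
python3 - <<'E'
from h import *
import pickle
f=grab_frame('wrist'); s=sense(); print(s['eef_pos'],s['eef_rot'],s['joints'],s['joint_vel'].round(2))
f['pos'],f['rot']=s['eef_pos'],s['eef_rot']; pickle.dump(f,open('w1.pkl','wb'))
cv2.imwrite('pics/w1b.png',f['frame'][:,:,::-1])
E
```

```text
[0.67009301 0.14374212 0.22317707] [3.13808115 0.00356381 1.01753188] [ 0.13100176  0.39661398  1.01055427 -0.00504821  1.73395404  0.68343878] [ 0.04 -0.05  0.13  0.02  0.05 -0.16]
```

View pics/w1b.png

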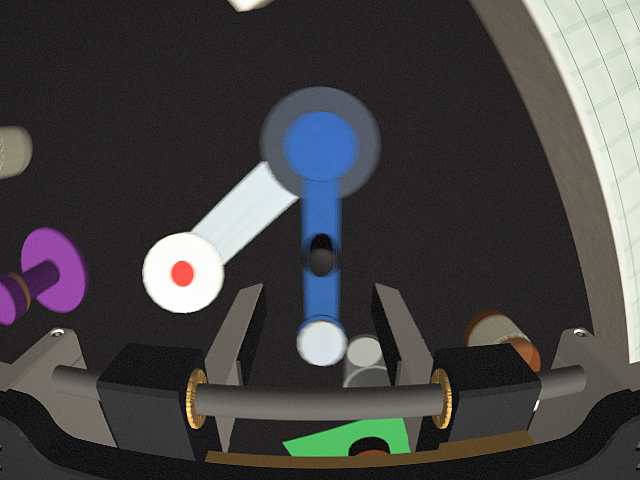

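The wrist view shows the column cap at (320,145), the knob top at (321,243), the boss at (182,273) and the plunger head at (322,343). The arm was still moving in that frame, so I'll take a settled one and cast these points.

```bash
cat >> h.py <<'E'
def wcast(f,px,z):
    a=np.array([px[0]-f['cx'],px[1]-f['cy']]); r=np.hypot(*a); th=r/f['fx']; u=a/r*np.sin(th)
    d=np.array([u[0],-u[1],-np.cos(th)]); T=np.array(f['T_tool_cam']); Rt=R.from_euler('xyz',f['rot'])
    d=Rt.apply(T[:3,:3]@d); o=f['pos']+Rt.apply(T[:3,3]); return o+d*(z-o[2])/d[2]
def wgrab():
    s=sense(); f=grab_frame('wrist'); f['pos'],f['rot']=s['eef_pos'],s['eef_rot']; return f
def wblob(f,mask,z,near=None):
    n,l,st,c=cv2.connectedComponentsWithStats(mask.astype(np.uint8))
    i=1+(st[1:,4].argmax() if near is None else np.argmin(np.hypot(*(c[1:]-near).T)+1e4*(st[1:,4]<40))); return wcast(f,c[i],z),c[i].round(1),st[i,4]
E
cat > wm.py <<'E'
from h import *
for i in range(6): wf=wgrab()
f=wgrab(); print(f['pos'],f['rot'],sense()['joint_vel'].round(3)); m=masks(f)
cap=cv2.morphologyEx(m['blue'].astype(np.uint8),cv2.MORPH_OPEN,cv2.getStructuringElement(2,(45,45)))>0
ca=wblob(f,cap,.116); bo=wblob(f,m['red'],.083,(182,273))
print('cap',ca,'boss',bo); b=(bo[0]-ca[0])[:2]; print(np.hypot(*b),np.degrees(np.arctan2(b[1],b[0])))
cv2.imwrite('pics/wlast.png',f['frame'][:,:,::-1])
import pickle; pickle.dump(f,open('wlast.pkl','wb'))
E
python3 wm.py; python3 - <<'E'
from h import *
import pickle
f=pickle.load(open('wlast.pkl','rb')); P=None
h=cv2.cvtColor(f['frame'],cv2.COLOR_RGB2HSV); 
g=((h[...,2]>110)&(h[...,1]<60)); g[:310]=0; g[380:]=0; g[:,:285]=0; g[:,345:]=0
print('head',wblob(f,g,.151))
T=f['depth']; print('cap depth',T[145,320],'knob',T[240,320])
E
```

```text
[0.66310209 0.1527649  0.22691669] [-3.14138902e+00 -4.77505991e-04  1.03695730e+00] [ 0.003 -0.007 -0.    -0.002 -0.001  0.001]
cap (array([0.70384724, 0.2184914 , 0.116     ]), array([321. , 147.6]), np.int32(3981)) boss (array([0.54232292, 0.18826642, 0.083     ]), array([183. , 273.5]), np.int32(470))
0.16432788666801465 -169.40118958499536
head (array([0.63557979, 0.10168044, 0.151     ]), array([322. , 343.3]), np.int32(1596))
cap depth 0.2571638 knob 0.2602796
```

Request:
step_arm(series=[{"claw":0.6,"dx":0.5,"dy":1,"dz":30,"wx":0,"wy":0,"wz":0},{"claw":0.6,"dx":0.4,"dy":1,"dz":30,"wx":0,"wy":0,"wz":0},{"claw":0.6,"dx":0,"dy":0,"dz":20,"wx":0,"wy":0,"wz":0},{"claw":0.6,"dx":0,"dy":0,"dz":6,"wx":0,"wy":0,"wz":0},{"claw":0.6,"dx":0,"dy":0,"dz":0,"wx":0,"wy":0,"wz":0},{"claw":0,"dx":0,"dy":0,"dz":0,"wx":0,"wy":0,"wz":0},{"claw":0,"dx":0,"dy":0,"dz":0,"wx":0,"wy":0,"wz":0},{"claw":0,"dx":0,"dy":0,"dz":0,"wx":0,"wy":0,"wz":0},{"claw":0,"dx":0,"dy":0,"dz":0,"wx":0,"wy":0,"wz":0},{"claw":0,"dx":0,"dy":0,"dz":0,"wx":0,"wy":0,"wz":0}], grip_force=25)

```text
time: 3.05
eef_pos: [0.6656, 0.1517, 0.1409]
eef_rot: [-3.14, -0.0, 1.035]
force: [-3.4, 0.2, 2.0]
grip_width: 0.0212
grasp_force: 25.0
```

```bash
python3 - <<'E'
from h import *
np.set_printoptions(suppress=True,precision=3)
s=sense(); print(s['eef_pos'],s['eef_rot'],s['force'],s['grip_width'],s['grasp_force'])
# arc rows: rotate about column, 10 rows
c=np.array([.7038,.2170]); r=s['eef_pos'][:2]-c; print(np.hypot(*r),np.degrees(np.arctan2(r[1],r[0])))
E
```

```text
[0.666 0.152 0.141] [-3.14  -0.     1.035] [-3.397  0.18   2.001] 0.02122632457924387 24.99931365251541
0.07563682653100044 -120.3363164646738
```

Request:
step_arm(series=[{"claw":0,"dx":0.34,"dy":-7.17,"dz":0,"wx":0,"wy":0,"wz":0.0958},{"claw":0,"dx":0.34,"dy":-7.17,"dz":0,"wx":0,"wy":0,"wz":0.0958},{"claw":0,"dx":0.34,"dy":-7.17,"dz":0,"wx":0,"wy":0,"wz":0.0958},{"claw":0,"dx":0.34,"dy":-7.17,"dz":0,"wx":0,"wy":0,"wz":0.0958},{"claw":0,"dx":0.34,"dy":-7.17,"dz":0,"wx":0,"wy":0,"wz":0.0958},{"claw":0,"dx":0.34,"dy":-7.17,"dz":0,"wx":0,"wy":0,"wz":0.0958},{"claw":0,"dx":0.34,"dy":-7.17,"dz":0,"wx":0,"wy":0,"wz":0.0958},{"claw":0,"dx":0.34,"dy":-7.17,"dz":0,"wx":0,"wy":0,"wz":0.0958},{"claw":0,"dx":0.34,"dy":-7.17,"dz":0,"wx":0,"wy":0,"wz":0.0958},{"claw":0,"dx":0,"dy":0,"dz":0,"wx":0,"wy":0,"wz":0}])

```text
time: 4.3
eef_pos: [0.6297, 0.2014, 0.1408]
eef_rot: [3.139, 0.003, 0.171]
force: [-5.2, -3.8, 3.2]
grip_width: 0.0216
grasp_force: 25.0
```

```bash
python3 - <<'E'
from h import *
import pickle
for i in range(4): f=wgrab()
f=wgrab(); s=sense(); print(s['eef_pos'],s['eef_rot'],s['force'],s['joint_vel'].round(3),s['joints'])
pickle.dump(f,open('w2.pkl','wb')); cv2.imwrite('pics/w2.png',f['frame'][:,:,::-1])
c=np.array([.7038,.2170]); r=s['eef_pos'][:2]-c; print(np.hypot(*r),np.degrees(np.arctan2(r[1],r[0])))
g=grab_frame('top'); pickle.dump(g,open('top2.pkl','wb'))
E
```

```text
[0.62968935 0.20142901 0.14080052] [3.13945240e+00 2.62264700e-03 1.71156278e-01] [-5.07361712 -2.85856274  2.96458028] [ 0.001  0.001  0.002 -0.     0.     0.001] [ 0.22486975  0.36627959  1.21389445 -0.00199641  1.56415239  1.62452299]
0.07572875003838611 -168.1344791506372
```

View pics/w2.png

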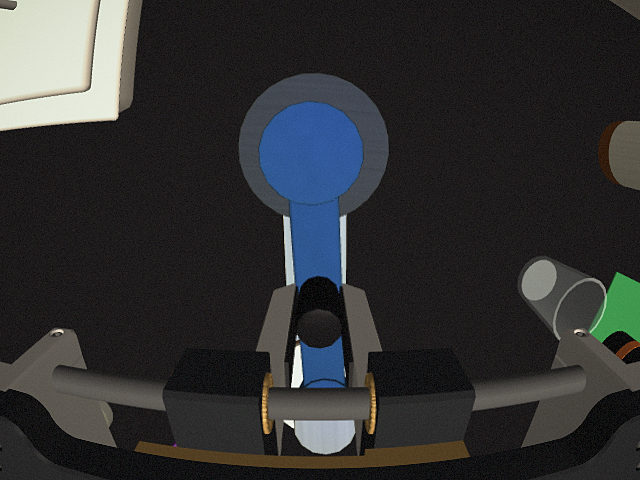

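The picture shows the arm almost over the nest strip, with the strip's edges at about columns 285 and 346 around row 250 and the arm between them at 290–341. I'll measure the offset with the known column and boss heights.

```bash
python3 - <<'E'
from h import *
import pickle
f=pickle.load(open('w2.pkl','rb')); m=masks(f)
h=cv2.cvtColor(f['frame'],cv2.COLOR_RGB2HSV).astype(int)
cap=cv2.morphologyEx(m['blue'].astype(np.uint8),cv2.MORPH_OPEN,cv2.getStructuringElement(2,(61,61)))>0
zc=.116; print('cap',wblob(f,cap,zc))
L=[];A=[]
for v in range(222,282,6):
    w=np.where((h[v,270:365,2]>130)&(h[v,270:365,1]<60))[0]+270; b=np.where(m['blue'][v,270:365])[0]+270
    L.append([wcast(f,(w.min()-.5,v),.012)[:2],wcast(f,(w.max()+.5,v),.012)[:2]]); A.append([wcast(f,(b.min()-.5,v),.108)[:2],wcast(f,(b.max()+.5,v),.108)[:2]])
    if v%12==6: print(v,w.min(),w.max(),b.min(),b.max(), [f['depth'][v,w.min()+1],f['depth'][v,315]])
for n,q in(('strip',L),('arm',A)):
    q=np.array(q); mid=q.mean(1); d=np.polyfit(mid[:,0],mid[:,1],1); print(n,np.degrees(np.arctan(d[0])),'width',np.hypot(*(q[:,0]-q[:,1]).T).mean(),'y at x=.66',np.polyval(d,.66),'x=.7038',np.polyval(d,.7038))
for n in('top.pkl','top2.pkl'):
    g=pickle.load(open(n,'rb')); P=cloud(g); z=P[...,2]; mm=masks(g)
    B=(P[...,0]>.57)&(P[...,0]<.64)&(P[...,1]>.12)&(P[...,1]<.27)&(z<.04)&(z>-.01)
    q=P[B&mm['grey']]; 
    if len(q): 
        v=cv2.fitLine(q[:,:2].astype(np.float32),2,0,.01,.01).ravel(); print(n,len(q),np.degrees(np.arctan(v[1]/v[0])),'y at .7038',v[3]+v[1]/v[0]*(.7038-v[2]),'at .5414',v[3]+v[1]/v[0]*(.5414-v[2]),np.median(q[:,2]))
E
```

```text
cap (array([0.70353443, 0.21864707, 0.116     ]), array([310.6, 154.2]), np.int32(8669))
222 284 345 291 338 [np.float32(0.2923972), np.float32(0.19179673)]
234 284 345 291 339 [np.float32(0.29466406), np.float32(0.19314265)]
246 285 345 292 339 [np.float32(0.29784954), np.float32(0.19514644)]
258 285 345 294 340 [np.float32(0.3011394), np.float32(0.19653572)]
270 286 345 295 340 [np.float32(0.30381322), np.float32(0.19814856)]
strip 10.737787990825542 width 0.04895470064396223 y at x=.66 0.21044941255125024 x=.7038 0.21875543074543918
arm 12.971895999763136 width 0.02508737576445324 y at x=.66 0.20889268063870323 x=.7038 0.21898208063752297
top.pkl 502 28.5157 y at .7038 0.25300315 at .5414 0.16476952 0.010087378649532908
top2.pkl 79 86.255035 y at .7038 1.6324466 at .5414 -0.8486453 0.007630193453169953
```

Request:
step_arm(series=[{"claw":0,"dx":0,"dy":-1.5,"dz":0,"wx":0,"wy":0,"wz":0.02},{"claw":0,"dx":0,"dy":-1.5,"dz":0,"wx":0,"wy":0,"wz":0.02},{"claw":0,"dx":0,"dy":0,"dz":0,"wx":0,"wy":0,"wz":0},{"claw":0,"dx":0,"dy":0,"dz":0,"wx":0,"wy":0,"wz":0},{"claw":0,"dx":0,"dy":0,"dz":0,"wx":0,"wy":0,"wz":0},{"claw":0.5,"dx":0,"dy":0,"dz":0,"wx":0,"wy":0,"wz":0},{"claw":0.5,"dx":0,"dy":0,"dz":0,"wx":0,"wy":0,"wz":0},{"claw":0.5,"dx":0,"dy":0,"dz":0,"wx":0,"wy":0,"wz":0},{"claw":0.5,"dx":0,"dy":0,"dz":0,"wx":0,"wy":0,"wz":0},{"claw":0.5,"dx":0,"dy":0,"dz":0,"wx":0,"wy":0,"wz":0}])

```text
time: 5.85
eef_pos: [0.6301, 0.206, 0.1404]
eef_rot: [-3.141, -0.0, 0.133]
force: [0.1, 0.5, 0.6]
grip_width: 0.047
grasp_force: 0.0
```

```bash
cat > arm.py <<'E'
from h import *
import pickle,sys
f=wgrab(); print(f['pos'],f['rot'],sense()['grip_width']); m=masks(f)
h=cv2.cvtColor(f['frame'],cv2.COLOR_RGB2HSV).astype(int)
v0,v1=int(sys.argv[1]),int(sys.argv[2]); L=[];A=[]
for v in range(v0,v1,5):
    w=np.where((h[v,260:375,2]>130)&(h[v,260:375,1]<60))[0]+260; b=np.where(m['blue'][v,260:375])[0]+260
    if not len(w): print('no strip',v); continue
    L.append([wcast(f,(w.min()-.5,v),.012)[:2],wcast(f,(w.max()+.5,v),.012)[:2]]); A.append([wcast(f,(b.min()-.5,v),.108)[:2],wcast(f,(b.max()+.5,v),.108)[:2]])
for n,q in(('strip',L),('arm',A)):
    q=np.array(q); mid=q.mean(1); d=np.polyfit(mid[:,0],mid[:,1],1); print(n,np.degrees(np.arctan(d[0])),'width',np.hypot(*(q[:,0]-q[:,1]).T).mean(),'y at x=.64',np.polyval(d,.64),'x=.7038',np.polyval(d,.7038))
E
python3 arm.py 222 282
```

```text
[0.6301155  0.20595532 0.14041655] [-3.14148328e+00 -5.01816133e-05  1.32762302e-01] 0.04688625103261635
strip 10.782703143211684 width 0.04948482453417812 y at x=.64 0.2065995276338834 x=.7038 0.2187500684118822
arm 11.023447471828494 width 0.024974167470795894 y at x=.64 0.20624787650234244 x=.7038 0.21867643811615362
```

```bash
python3 - <<'E'
from h import *
np.set_printoptions(suppress=True,precision=3)
s=sense(); p0=s['eef_pos']+[0,0,.09]; r0=R.from_euler('xyz',s['eef_rot'])
p,r=down(.502,-.186,.2,.257); print(plan(p,r,7,p0,r0)); print((p-p0)@R.from_euler('z',.257).as_matrix())
E
```

```text
[[-25.552  53.08    4.341  -0.     -0.     -0.018]
 [-26.49   52.618   4.343  -0.     -0.     -0.018]
 [-27.42   52.139   4.344  -0.     -0.     -0.018]
 [-28.341  51.644   4.345  -0.     -0.     -0.018]
 [-29.254  51.133   4.346  -0.     -0.     -0.018]
 [-30.157  50.605   4.348  -0.     -0.     -0.018]
 [-31.05   50.062   4.349  -0.     -0.     -0.018]]
[-0.224 -0.347 -0.03 ]
```

Request:
step_arm(series=[{"claw":0.5,"dx":0,"dy":0,"dz":-45,"wx":0,"wy":0,"wz":0},{"claw":0.6,"dx":0,"dy":0,"dz":-45,"wx":0,"wy":0,"wz":0},{"claw":0.6,"dx":-25.6,"dy":53.1,"dz":4.3,"wx":0,"wy":0,"wz":-0.018},{"claw":0.6,"dx":-26.5,"dy":52.6,"dz":4.3,"wx":0,"wy":0,"wz":-0.018},{"claw":0.6,"dx":-27.4,"dy":52.1,"dz":4.3,"wx":0,"wy":0,"wz":-0.018},{"claw":0.6,"dx":-28.3,"dy":51.6,"dz":4.3,"wx":0,"wy":0,"wz":-0.018},{"claw":0.6,"dx":-29.3,"dy":51.1,"dz":4.3,"wx":0,"wy":0,"wz":-0.018},{"claw":0.6,"dx":-30.2,"dy":50.6,"dz":4.3,"wx":0,"wy":0,"wz":-0.018},{"claw":0.6,"dx":-31,"dy":50,"dz":4.3,"wx":0,"wy":0,"wz":-0.018},{"claw":0.6,"dx":0,"dy":0,"dz":0,"wx":0,"wy":0,"wz":0}])

```text
time: 7.15
eef_pos: [0.5006, -0.1895, 0.2]
eef_rot: [3.141, 0.001, 0.252]
force: [-0.7, 0.1, -0.3]
grip_width: 0.0562
grasp_force: 0.0
```

```bash
python3 - <<'E'
from h import *
import pickle
for i in range(5): f=wgrab()
print(f['pos'],f['rot'],sense()['joint_vel'].round(3)); pickle.dump(f,open('w3.pkl','wb')); cv2.imwrite('pics/w3.png',f['frame'][:,:,::-1])
E
```

```text
[ 0.50262053 -0.18503791  0.20063224] [-3.14137777e+00 -7.77675418e-04  2.59877527e-01] [ 0.007 -0.002 -0.001 -0.002 -0.    -0.   ]
```

View pics/w3.png

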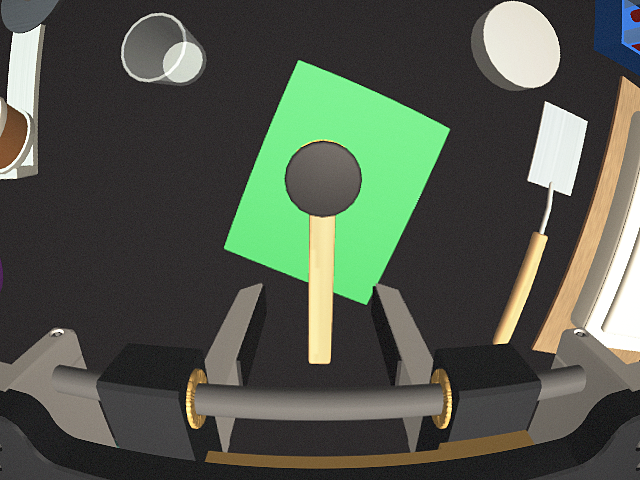

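The wrist view shows the mallet head top at (323,178), with the handle centred on columns 320–322 from row 215 to row 363. It sits between the fingers and is well aligned.

```bash
python3 - <<'E'
from h import *
import pickle
f=pickle.load(open('w3.pkl','rb'))
h=cv2.cvtColor(f['frame'],cv2.COLOR_RGB2HSV).astype(int)
d=(h[...,1]<80)&(h[...,2]<130); d[:135]=0; d[222:]=0; d[:,:280]=0; d[:,368:]=0
hd=wblob(f,d,.073); print('head',hd)
m=masks(f)['wood']|((h[...,0]>8)&(h[...,0]<25)&(h[...,1]>60)&(h[...,2]>150)); q=[]
for v in range(225,358,6):
    w=np.where(m[v,290:350])[0]+290; q.append([wcast(f,(w.min()-.5,v),.053)[:2],wcast(f,(w.max()+.5,v),.053)[:2]])
q=np.array(q); mid=q.mean(1); p=np.polyfit(mid[:,0],mid[:,1],1); a=np.arctan(p[0]); print('yaw',a,'width',np.hypot(*(q[:,0]-q[:,1]).T).mean(),'y at head',np.polyval(p,hd[0][0]))
e=wcast(f,(320,363.5),.053); print('end',e,'dist from head',np.hypot(*(e-hd[0])[:2]))
g=hd[0][:2]-.055*np.array([np.cos(a),np.sin(a)]); print('grip',g)
dl=np.r_[g,0.047]-f['pos']; print('delta tool',R.from_euler('xyz',f['rot']).inv().apply(dl)*1000)
# mat corners for later
g=((h[...,0]>45)&(h[...,0]<80)&(h[...,1]>80)).astype(np.uint8); c=max(cv2.findContours(g,0,1)[0],key=cv2.contourArea); bx=cv2.approxPolyDP(cv2.convexHull(c),8,True).reshape(-1,2)
C=np.array([wcast(f,b,.003)[:2] for b in bx]); print(bx.tolist(),C.round(4).tolist(),C.mean(0))
E
```

```text
head (array([ 0.55449492, -0.17412577,  0.073     ]), array([322.9, 178.6]), np.int32(4431))
yaw 0.24333087522026187 width 0.0214885453790984 y at head -0.17414086548577568
end [ 0.38147925 -0.21813254  0.053     ] dist from head 0.17852456301276298
grip [ 0.50111518 -0.18737729]
delta tool [ -2.17540905   1.90701985 153.63019138]
[[298, 60], [450, 129], [366, 304], [224, 249]] [[0.6516, -0.1252], [0.6294, -0.2832], [0.4332, -0.2546], [0.4544, -0.0983]] [ 0.54214332 -0.19034316]
```

Request:
step_arm(series=[{"claw":0.6,"dx":-1,"dy":1,"dz":50,"wx":0,"wy":0,"wz":0.016},{"claw":0.6,"dx":-1,"dy":1,"dz":50,"wx":0,"wy":0,"wz":0},{"claw":0.6,"dx":0,"dy":0,"dz":35,"wx":0,"wy":0,"wz":0},{"claw":0.6,"dx":0,"dy":0,"dz":15,"wx":0,"wy":0,"wz":0},{"claw":0.6,"dx":0,"dy":0,"dz":6.5,"wx":0,"wy":0,"wz":0},{"claw":0.6,"dx":0,"dy":0,"dz":0,"wx":0,"wy":0,"wz":0},{"claw":0,"dx":0,"dy":0,"dz":0,"wx":0,"wy":0,"wz":0},{"claw":0,"dx":0,"dy":0,"dz":0,"wx":0,"wy":0,"wz":0},{"claw":0,"dx":0,"dy":0,"dz":0,"wx":0,"wy":0,"wz":0},{"claw":0,"dx":0,"dy":0,"dz":0,"wx":0,"wy":0,"wz":0}], grip_force=55)

```text
time: 8.65
eef_pos: [0.5007, -0.1884, 0.0441]
eef_rot: [-3.141, -0.0, 0.243]
force: [1.6, -0.2, 1.3]
grip_width: 0.0216
grasp_force: 55.0
```

```bash
cat > strike.py <<'E'
from h import *
np.set_printoptions(suppress=True,precision=3)
C=np.array([.7038,.2187,0]); a=np.radians(191.0); out=np.array([np.cos(a),np.sin(a),0]); L=.055
Z=np.array([0,0,np.cos(.4)])-out*np.sin(.4)       # plunger/mallet up axis
X=-out*np.cos(.4)-np.array([0,0,np.sin(.4)])      # mallet +x (handle goes along -X)
top=C+out*.150+[0,0,.118]+.036*Z                   # plunger top when up
def tool(gap):                                     # face centre at top+gap*Z ; TCP is 6 mm behind grasp, 35 up the face
    p=top+Z*(gap+.035+.006)-X*L
    return p,R.from_matrix(np.c_[X,np.cross(-Z,X),-Z])
if __name__=='__main__':
    s=sense(); print(s['eef_pos'],s['eef_rot'],s['grip_width'],s['grasp_force'])
    print('top',top); p,r=tool(.02); print(p,r.as_euler('xyz'))
    p0=s['eef_pos']+[0,0,.16]; r0=R.from_euler('xyz',s['eef_rot'])
    p1,_=tool(.10); print('hover',p1); print(plan(p1,r,8,p0,r0))
E
python3 strike.py
```

```text
[ 0.501 -0.188  0.044] [-3.141 -0.     0.243] 0.021605520883305158 54.98517036437988
top [0.57  0.193 0.151]
[0.544 0.188 0.229] [3.142 0.4   0.192]
hover [0.574 0.194 0.302]
[[ 20.42  -44.141 -12.278   0.001  -0.05    0.006]
 [ 19.507 -44.281 -13.222   0.001  -0.05    0.006]
 [ 18.546 -44.417 -14.118   0.001  -0.05    0.006]
 [ 17.541 -44.548 -14.965   0.001  -0.05    0.006]
 [ 16.494 -44.673 -15.761   0.001  -0.05    0.006]
 [ 15.408 -44.793 -16.503   0.001  -0.05    0.006]
 [ 14.285 -44.907 -17.19    0.001  -0.05    0.006]
 [ 13.129 -45.014 -17.82    0.001  -0.05    0.006]]
```

Request:
step_arm(series=[{"claw":0,"dx":0,"dy":0,"dz":-40,"wx":0,"wy":0,"wz":0},{"claw":0,"dx":0,"dy":0,"dz":-60,"wx":0,"wy":0,"wz":0},{"claw":0,"dx":0,"dy":0,"dz":-60,"wx":0,"wy":0,"wz":0},{"claw":0,"dx":20.4,"dy":-44.1,"dz":-12.3,"wx":0,"wy":-0.05,"wz":0.006},{"claw":0,"dx":19.5,"dy":-44.3,"dz":-13.2,"wx":0,"wy":-0.05,"wz":0.006},{"claw":0,"dx":18.5,"dy":-44.4,"dz":-14.1,"wx":0,"wy":-0.05,"wz":0.006},{"claw":0,"dx":17.5,"dy":-44.5,"dz":-15,"wx":0,"wy":-0.05,"wz":0.006},{"claw":0,"dx":16.5,"dy":-44.7,"dz":-15.8,"wx":0,"wy":-0.05,"wz":0.006},{"claw":0,"dx":15.4,"dy":-44.8,"dz":-16.5,"wx":0,"wy":-0.05,"wz":0.006},{"claw":0,"dx":0,"dy":0,"dz":0,"wx":0,"wy":0,"wz":0}])

```text
time: 9.9
eef_pos: [0.5564, 0.1016, 0.2749]
eef_rot: [3.137, 0.302, 0.211]
force: [-0.6, 0.6, -3.6]
grip_width: 0.0215
grasp_force: 55.0
```

```bash
python3 - <<'E'
from strike import *
s=sense(); print(s['eef_pos'],s['eef_rot'],s['joints'],s['force'],s['grip_width'])
p,r=tool(.06); print(plan(p,r,4))
E
```

```text
[0.556 0.102 0.275] [3.137 0.302 0.211] [ 0.102  0.341  1.011 -0.042  2.089  1.445] [-0.626  0.647 -3.588] 0.02154641432767395
[[  5.808 -21.598   0.539   0.003  -0.025   0.005]
 [  5.723 -21.623   0.456   0.003  -0.025   0.005]
 [  5.635 -21.647   0.375   0.003  -0.025   0.005]
 [  5.545 -21.672   0.296   0.003  -0.025   0.005]]
```

Request:
step_arm(series=[{"claw":0,"dx":5.8,"dy":-21.6,"dz":0.5,"wx":0,"wy":-0.025,"wz":0.004},{"claw":0,"dx":5.7,"dy":-21.6,"dz":0.5,"wx":0,"wy":-0.025,"wz":0.004},{"claw":0,"dx":5.6,"dy":-21.6,"dz":0.4,"wx":0,"wy":-0.025,"wz":0.004},{"claw":0,"dx":5.5,"dy":-21.7,"dz":0.3,"wx":0,"wy":-0.025,"wz":0.004},{"claw":0,"dx":0,"dy":0,"dz":0,"wx":0,"wy":0,"wz":0},{"claw":0,"dx":0,"dy":0,"dz":0,"wx":0,"wy":0,"wz":0},{"claw":0,"dx":0,"dy":0,"dz":0,"wx":0,"wy":0,"wz":0},{"claw":0,"dx":0,"dy":0,"dz":0,"wx":0,"wy":0,"wz":0},{"claw":0,"dx":0,"dy":0,"dz":0,"wx":0,"wy":0,"wz":0},{"claw":0,"dx":0,"dy":0,"dz":0,"wx":0,"wy":0,"wz":0}])

```text
time: 11.15
eef_pos: [0.5587, 0.187, 0.2672]
eef_rot: [3.13, 0.399, 0.187]
force: [-0.8, -0.3, -3.0]
grip_width: 0.0215
grasp_force: 55.0
```

```bash
cat > chk.py <<'E'
from strike import *
import sys
s=sense(); print(s['time'],s['eef_pos'],s['eef_rot'],s['force'],s['torque'],s['grip_width'])
r0=R.from_euler('xyz',s['eef_rot']); p,r=tool(.02)
d=s['eef_pos']-tool(0)[0]; print('gap along Z %.4f'%(d@Z),'off X %.4f'%(d@X),'off Y %.4f'%(d@np.cross(Z,X)),'rot err',(r0.inv()*r).as_rotvec())
if len(sys.argv)>1:
    f=grab_frame('scene'); cv2.imwrite('pics/s_%s.png'%sys.argv[1],cv2.resize(f['frame'][160:370,290:500,::-1],(600,600),interpolation=2))
    f=grab_frame('top'); cv2.imwrite('pics/t_%s.png'%sys.argv[1],f['frame'][...,::-1]); f=wgrab();cv2.imwrite('pics/w_%s.png'%sys.argv[1],f['frame'][...,::-1])
E
python3 chk.py a
```

```text
11.15 [0.559 0.187 0.267] [3.13  0.399 0.187] [-0.755 -0.338 -3.018] [ 0.045 -0.166 -0.025] 0.021480051382350776
gap along Z 0.0610 off X -0.0018 off Y -0.0035 rot err [ 0.01  -0.001 -0.004]
```

```bash
python3 -c "
import cv2
a=cv2.imread('pics/s_a.png');b=cv2.imread('pics/w_a.png')
cv2.imwrite('pics/ab.png',cv2.hconcat([cv2.resize(a,(350,350)),cv2.resize(b,(450,350))]))"
```

```text
(no output)
```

View pics/ab.png

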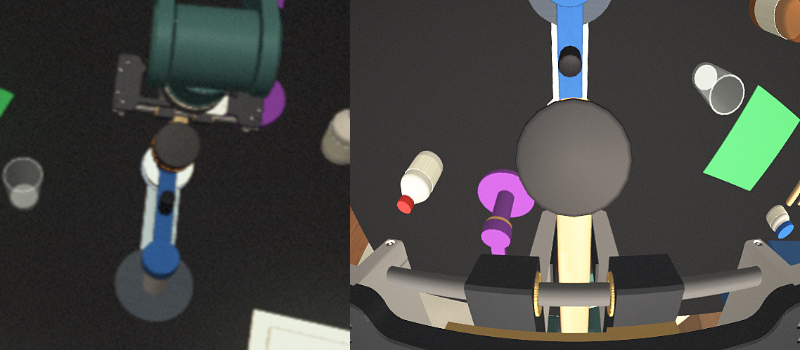

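The scene and wrist crops show the mallet head centred over the arm line, just outboard of the knob, with the beaker, ethanol bottle and mat untouched. I'll trim the offsets and strike a first moderate blow.

Request:
step_arm(series=[{"claw":0,"dx":0.5,"dy":-1.7,"dz":15,"wx":0.005,"wy":0,"wz":0},{"claw":0,"dx":0.5,"dy":-1.7,"dz":15,"wx":0.005,"wy":0,"wz":0},{"claw":0,"dx":0,"dy":0,"dz":10,"wx":0,"wy":0,"wz":0},{"claw":0,"dx":0,"dy":0,"dz":0,"wx":0,"wy":0,"wz":0},{"claw":0,"dx":0,"dy":0,"dz":0,"wx":0,"wy":0,"wz":0},{"claw":0,"dx":0,"dy":0,"dz":0,"wx":0,"wy":0,"wz":0},{"claw":0,"dx":0,"dy":0,"dz":32,"wx":0,"wy":0,"wz":0},{"claw":0,"dx":0,"dy":0,"dz":0,"wx":0,"wy":0,"wz":0},{"claw":0,"dx":0,"dy":0,"dz":0,"wx":0,"wy":0,"wz":0},{"claw":0,"dx":0,"dy":0,"dz":0,"wx":0,"wy":0,"wz":0}])

```text
time: 12.55
eef_pos: [0.532, 0.1851, 0.2013]
eef_rot: [3.14, 0.399, 0.188]
force: [-0.3, -0.0, -2.7]
grip_width: 0.0216
grasp_force: 55.0
```

```bash
python3 chk.py
```

```text
12.55 [0.532 0.185 0.201] [3.14  0.399 0.188] [-0.321 -0.043 -2.746] [ 0.003 -0.133 -0.013] 0.02160258464212056
gap along Z -0.0100 off X -0.0005 off Y -0.0002 rot err [-0.    -0.001 -0.004]
```

Request:
step_arm(series=[{"claw":0,"dx":0,"dy":0,"dz":-12,"wx":0,"wy":0,"wz":0},{"claw":0,"dx":0,"dy":0,"dz":-10,"wx":0,"wy":0,"wz":0},{"claw":0,"dx":0,"dy":0,"dz":0,"wx":0,"wy":0,"wz":0},{"claw":0,"dx":0,"dy":0,"dz":0,"wx":0,"wy":0,"wz":0},{"claw":0,"dx":0,"dy":0,"dz":0,"wx":0,"wy":0,"wz":0},{"claw":0,"dx":0,"dy":0,"dz":31,"wx":0,"wy":0,"wz":0},{"claw":0,"dx":0,"dy":0,"dz":0,"wx":0,"wy":0,"wz":0},{"claw":0,"dx":0,"dy":0,"dz":0,"wx":0,"wy":0,"wz":0},{"claw":0,"dx":0,"dy":0,"dz":0,"wx":0,"wy":0,"wz":0},{"claw":0,"dx":0,"dy":0,"dz":0,"wx":0,"wy":0,"wz":0}])

```text
time: 13.8
eef_pos: [0.5283, 0.1844, 0.1923]
eef_rot: [3.14, 0.4, 0.188]
force: [-0.2, -0.7, -3.6]
grip_width: 0.0217
grasp_force: 55.0
```

```bash
python3 chk.py b; python3 -c "
import cv2
a=cv2.imread('pics/s_b.png');b=cv2.imread('pics/w_b.png')
cv2.imwrite('pics/bb.png',cv2.hconcat([cv2.resize(a,(350,350)),cv2.resize(b,(450,350))]))"
```

```text
13.8 [0.528 0.184 0.192] [3.14  0.4   0.188] [-0.24  -0.678 -3.632] [ 0.107 -0.125 -0.   ] 0.0216707739822608
gap along Z -0.0198 off X -0.0005 off Y -0.0002 rot err [-0.    -0.    -0.004]
```

Request:
step_arm(series=[{"claw":0,"dx":0,"dy":0,"dz":-30,"wx":0,"wy":0,"wz":0},{"claw":0,"dx":0,"dy":0,"dz":-40,"wx":0,"wy":0,"wz":0},{"claw":0,"dx":0,"dy":40,"dz":0,"wx":0,"wy":0,"wz":0},{"claw":0,"dx":0,"dy":40,"dz":0,"wx":0,"wy":0,"wz":0},{"claw":0,"dx":0,"dy":0,"dz":0,"wx":0,"wy":0,"wz":0},{"claw":0,"dx":0,"dy":0,"dz":0,"wx":0,"wy":0,"wz":0},{"claw":0,"dx":0,"dy":0,"dz":0,"wx":0,"wy":0,"wz":0},{"claw":0,"dx":0,"dy":0,"dz":0,"wx":0,"wy":0,"wz":0},{"claw":0,"dx":0,"dy":0,"dz":0,"wx":0,"wy":0,"wz":0},{"claw":0,"dx":0,"dy":0,"dz":0,"wx":0,"wy":0,"wz":0}])

```text
time: 15.2
eef_pos: [0.5697, 0.1113, 0.2567]
eef_rot: [3.14, 0.4, 0.188]
force: [-0.0, -0.4, -3.4]
grip_width: 0.0216
grasp_force: 55.0
```

```bash
python3 chk.py c; python3 -c "
import cv2
a=cv2.imread('pics/s_c.png');b=cv2.imread('pics/w_c.png')[0:400]
cv2.imwrite('pics/cc.png',cv2.hconcat([cv2.resize(a,(340,340)),cv2.resize(b,(460,340))]))"
python3 - <<'E'
from strike import *
f=grab_frame('top'); P=cloud(f); z=P[...,2]
b=(np.hypot(P[...,0]-top[0],P[...,1]-top[1])<.03)&(z>.11)&(z<.17)
q=P[b&masks(f)['grey']]; print('top: head pts',len(q),q.mean(0) if len(q) else '', 'height along axis over sleeve',((q-(top-.036*Z))@Z*1000).round(1)[::6] if len(q) else '')
f=grab_frame('scene'); P=cloud(f); z=P[...,2]
b=(np.hypot(P[...,0]-top[0],P[...,1]-top[1])<.03)&(z>.11)&(z<.17)
q=P[b&masks(f)['grey']]; print('scene',len(q),((q-(top-.036*Z))@Z*1000).round(1)[::6] if len(q) else '')
E
```

```text
15.2 [0.57  0.111 0.257] [3.14  0.4   0.188] [-0.014 -0.419 -3.412] [ 0.026 -0.099 -0.025] 0.021628498110346808
gap along Z 0.0499 off X -0.0010 off Y -0.0799 rot err [ 0.    -0.    -0.004]
top: head pts 0  height along axis over sleeve 
scene 171 [11.1 13.8 12.7 18.9 -0.1 14.2 17.3 16.1  7.2 12.3 11.9  3.3 10.7 14.8
 14.2 15.7 15.5 13.7 17.3 19.2 13.5 13.9 15.5  0.6 10.  -3.1 11.5 11.3
 -3. ]
```

View pics/cc.png

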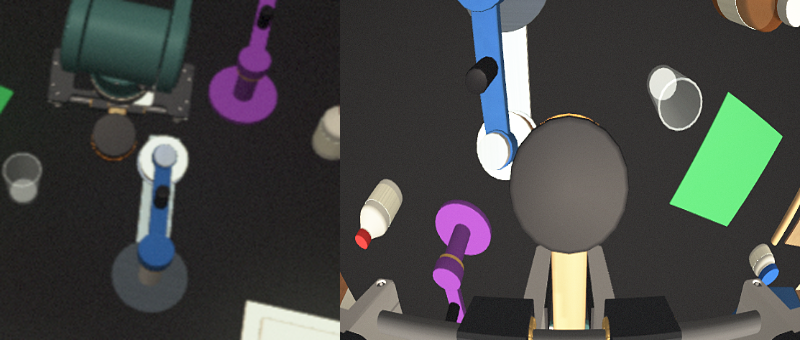

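The left crop shows the plunger head low on the sleeve with no yellow showing, and the arm in line over the jar. I'll check this numerically by counting yellow pixels and taking the head height.

```bash
python3 - <<'E'
from strike import *
import pickle
def yel(I): 
    h=cv2.cvtColor(I,cv2.COLOR_RGB2HSV).astype(int); return (h[...,0]>15)&(h[...,0]<33)&(h[...,1]>120)&(h[...,2]>100)
w=cv2.imread('pics/w_c.png')[...,::-1].copy(); y=yel(w); print('yellow wrist',y[120:240,170:270].sum())
f=pickle.load(open('top.pkl','rb')); print('ref top yellow',yel(f['frame'])[200:235,265:300].sum()); f=pickle.load(open('w1.pkl','rb')); print('ref wrist (up)',yel(f['frame'])[300:380,280:360].sum())
f=wgrab(); d=f['depth']; h=cv2.cvtColor(f['frame'],cv2.COLOR_RGB2HSV).astype(int)
# back-project wrist depth (z along optical axis)
v,u=np.mgrid[0:480,0:640]; a=np.stack([u-f['cx'],v-f['cy']],-1); r=np.hypot(a[...,0],a[...,1])+1e-9; th=r/f['fx']
k=np.tan(th)/r; Pc=np.stack([a[...,0]*k*d,-a[...,1]*k*d,-d],-1); T=f['T_tool_cam']; P=(Pc@T[:3,:3].T+T[:3,3])@R.from_euler('xyz',f['rot']).as_matrix().T+f['pos']
q=(P-(top-.036*Z)); ax=q@Z; rad=np.linalg.norm(q-ax[...,None]*Z,axis=-1); s=(rad<.013)&(ax>-.02)&(ax<.06)&(d>0)
print('head height over sleeve mm',s.sum(),np.percentile(ax[s]*1000,[10,50,90]))
E
```

```text
yellow wrist 0
ref top yellow 25
ref wrist (up) 0
head height over sleeve mm 904 [13.338 14.266 15.153]
```

Request:
step_arm(series=[{"claw":0,"dx":0.5,"dy":-40,"dz":0,"wx":0,"wy":0,"wz":0},{"claw":0,"dx":0.5,"dy":-40,"dz":0,"wx":0,"wy":0,"wz":0},{"claw":0,"dx":0,"dy":0,"dz":25,"wx":0,"wy":0,"wz":0},{"claw":0,"dx":0,"dy":0,"dz":20,"wx":0,"wy":0,"wz":0},{"claw":0,"dx":0,"dy":0,"dz":0,"wx":0,"wy":0,"wz":0},{"claw":0,"dx":0,"dy":0,"dz":0,"wx":0,"wy":0,"wz":0},{"claw":0,"dx":0,"dy":0,"dz":28,"wx":0,"wy":0,"wz":0},{"claw":0,"dx":0,"dy":0,"dz":0,"wx":0,"wy":0,"wz":0},{"claw":0,"dx":0,"dy":0,"dz":0,"wx":0,"wy":0,"wz":0},{"claw":0,"dx":0,"dy":0,"dz":0,"wx":0,"wy":0,"wz":0}])

```text
time: 16.75
eef_pos: [0.5284, 0.1843, 0.1896]
eef_rot: [3.14, 0.398, 0.187]
force: [-0.0, -0.1, -3.4]
grip_width: 0.0212
grasp_force: 55.0
```

```bash
python3 chk.py
```

```text
16.75 [0.528 0.184 0.19 ] [3.14  0.398 0.187] [-0.032 -0.11  -3.438] [-0.007 -0.119 -0.002] 0.021219965713313943
gap along Z -0.0222 off X 0.0006 off Y -0.0003 rot err [-0.    -0.002 -0.004]
```

Request:
step_arm(series=[{"claw":0,"dx":0,"dy":0,"dz":-40,"wx":0,"wy":0,"wz":0},{"claw":0,"dx":0,"dy":0,"dz":-40,"wx":0,"wy":0,"wz":0},{"claw":0,"dx":0,"dy":45,"dz":0,"wx":0,"wy":0,"wz":0},{"claw":0,"dx":0,"dy":45,"dz":0,"wx":0,"wy":0,"wz":0},{"claw":0,"dx":0,"dy":0,"dz":0,"wx":0,"wy":0,"wz":0},{"claw":0,"dx":0,"dy":0,"dz":0,"wx":0,"wy":0,"wz":0},{"claw":0,"dx":0,"dy":0,"dz":0,"wx":0,"wy":0,"wz":0},{"claw":0,"dx":0,"dy":0,"dz":0,"wx":0,"wy":0,"wz":0},{"claw":0,"dx":0,"dy":0,"dz":0,"wx":0,"wy":0,"wz":0},{"claw":0,"dx":0,"dy":0,"dz":0,"wx":0,"wy":0,"wz":0}])

```text
time: 18.0
eef_pos: [0.5751, 0.1022, 0.2628]
eef_rot: [3.14, 0.4, 0.188]
force: [0.1, -1.2, -3.9]
grip_width: 0.0217
grasp_force: 55.0
```

```bash
cat > home.py <<'E'
from strike import *
def wcloud(f):
    d=f['depth']; v,u=np.mgrid[0:480,0:640]; a=np.stack([u-f['cx'],v-f['cy']],-1); r=np.hypot(a[...,0],a[...,1])+1e-9
    k=np.tan(r/f['fx'])/r; Pc=np.stack([a[...,0]*k*d,-a[...,1]*k*d,-d],-1); T=f['T_tool_cam']
    return (Pc@T[:3,:3].T+T[:3,3])@R.from_euler('xyz',f['rot']).as_matrix().T+f['pos']
A=[]
for i in range(6):
    f=wgrab(); P=wcloud(f); d=f['depth']; q=P-(top-.036*Z); ax=q@Z; rad=np.linalg.norm(q-ax[...,None]*Z,axis=-1)
    s=(rad<.013)&(ax>-.02)&(ax<.06)&(d>0); n=s&(ax>np.median(ax[s])-.004)&(ax<np.median(ax[s])+.004)
    t=(P-C)@out; l=(P-C)@np.cross([0,0,1],out); b=(abs(l)<.009)&(t>.09)&(t<.115)&(abs(P[...,2]-.108)<.008)&masks(f)['blue']
    c=(abs(l)<.009)&(t>.03)&(t<.058)&(abs(P[...,2]-.108)<.008)&masks(f)['blue']
    hs=n; fit=np.linalg.lstsq(np.c_[P[hs][:,:2],np.ones(hs.sum())],P[hs][:,2],rcond=None)[0]
    tilt=np.degrees(np.arctan(np.hypot(*fit[:2])))
    A.append([ax[n].mean()*1000,n.sum(),P[b][:,2].mean()*1000,b.sum(),P[c][:,2].mean()*1000,l[n].mean()*1000,t[n].mean()*1000,P[n][:,2].mean()*1000,tilt])
print('axh n armz n armz2 lat rad z tilt\n',np.mean(A,0).round(2))
# mallet head relative to tool: top plane
q=R.from_euler('xyz',f['rot']).inv().apply((P-f['pos']).reshape(-1,3)); k=(abs(q[:,0]-.056)<.02)&(abs(q[:,1])<.02)&(q[:,2]<0)&(q[:,2]>-.07)
m=q[k]; print('mallet top tool z',m[:,2].mean(),'slope',np.linalg.lstsq(np.c_[m[:,:2],np.ones(len(m))],m[:,2],rcond=None)[0])
E
python3 home.py
```

```text
axh n armz n armz2 lat rad z tilt
 [ 14.25 838.17 108.21 630.17 108.23   0.13 144.38 131.1   22.65]
mallet top tool z -0.031097118933237286 slope [-0.024 -0.    -0.03 ]
```

The plunger head sits 14.0 mm above the sleeve relative to the arm's top, so it is home, and its centre is within 0.2 mm of the line. The mallet has tipped about 1.4° in the fingers. I'll return it, compensating for that tip.

```bash
python3 - <<'E'
from strike import *
p=np.array([.5007,-.1880,.150]); r=R.from_euler('xyz',[np.pi,.024,.243])
print(plan(p,r,7)); print(sense()['joint_vel'].round(3))
E
```

```text
[[-10.47   38.654  21.977  -0.001   0.054  -0.008]
 [-11.934  38.536  21.431  -0.001   0.054  -0.008]
 [-13.366  38.407  20.808  -0.001   0.054  -0.008]
 [-14.762  38.269  20.108  -0.001   0.054  -0.008]
 [-16.117  38.121  19.334  -0.001   0.054  -0.008]
 [-17.427  37.963  18.488  -0.001   0.054  -0.008]
 [-18.689  37.797  17.574  -0.001   0.054  -0.008]]
[-0.     0.001 -0.001  0.     0.001 -0.002]
```

Request:
step_arm(series=[{"claw":0,"dx":-10.5,"dy":38.7,"dz":22,"wx":-0.001,"wy":0.054,"wz":-0.008},{"claw":0,"dx":-11.9,"dy":38.5,"dz":21.4,"wx":-0.001,"wy":0.054,"wz":-0.008},{"claw":0,"dx":-13.4,"dy":38.4,"dz":20.8,"wx":-0.001,"wy":0.054,"wz":-0.008},{"claw":0,"dx":-14.8,"dy":38.3,"dz":20.1,"wx":-0.001,"wy":0.054,"wz":-0.008},{"claw":0,"dx":-16.1,"dy":38.1,"dz":19.3,"wx":-0.001,"wy":0.054,"wz":-0.008},{"claw":0,"dx":-17.4,"dy":38,"dz":18.5,"wx":-0.001,"wy":0.054,"wz":-0.008},{"claw":0,"dx":-18.7,"dy":37.8,"dz":17.6,"wx":-0.001,"wy":0.054,"wz":-0.008},{"claw":0,"dx":0,"dy":0,"dz":0,"wx":0,"wy":0,"wz":0},{"claw":0,"dx":0,"dy":0,"dz":0,"wx":0,"wy":0,"wz":0},{"claw":0,"dx":0,"dy":0,"dz":0,"wx":0,"wy":0,"wz":0}])

```text
time: 19.55
eef_pos: [0.5016, -0.187, 0.1502]
eef_rot: [-3.139, 0.021, 0.246]
force: [-0.0, -0.1, -2.2]
grip_width: 0.0217
grasp_force: 55.0
```

```bash
python3 - <<'E'
from strike import *
s=sense(); print(s['eef_pos'],s['eef_rot'],s['joint_vel'].round(3))
print(plan(np.array([.5007,-.1884,.0442]),R.from_euler('xyz',[np.pi,.024,.243]),1))
E
sed -n '/mallet head rel/,$p' home.py > /tmp/t; (sed '/^A=\[\]/,$d' home.py; echo 'f=wgrab();P=wcloud(f)'; cat /tmp/t) > mal.py; python3 mal.py
```

```text
[ 0.502 -0.187  0.15 ] [-3.139  0.021  0.246] [ 0.008  0.002 -0.002 -0.003 -0.002 -0.001]
[[  1.005   1.446 105.985  -0.003  -0.003   0.003]]
mallet top tool z -0.031070710424007462 slope [-0.025 -0.001 -0.03 ]
```

Request:
step_arm(series=[{"claw":0,"dx":0.5,"dy":0.7,"dz":50,"wx":0,"wy":-0.003,"wz":0},{"claw":0,"dx":0.5,"dy":0.7,"dz":35,"wx":0,"wy":0,"wz":0},{"claw":0,"dx":0,"dy":0,"dz":13,"wx":0,"wy":0,"wz":0},{"claw":0,"dx":0,"dy":0,"dz":5,"wx":0,"wy":0,"wz":0},{"claw":0,"dx":0,"dy":0,"dz":2,"wx":0,"wy":0,"wz":0},{"claw":0,"dx":0,"dy":0,"dz":0.7,"wx":0,"wy":0,"wz":0},{"claw":0,"dx":0,"dy":0,"dz":0,"wx":0,"wy":0,"wz":0},{"claw":0,"dx":0,"dy":0,"dz":0,"wx":0,"wy":0,"wz":0},{"claw":0,"dx":0,"dy":0,"dz":0,"wx":0,"wy":0,"wz":0},{"claw":0,"dx":0,"dy":0,"dz":0,"wx":0,"wy":0,"wz":0}])

```text
time: 20.85
eef_pos: [0.4997, -0.1892, 0.0439]
eef_rot: [-3.138, 0.025, 0.244]
force: [-0.1, -0.0, -3.4]
grip_width: 0.0215
grasp_force: 55.0
```

Request:
step_arm(series=[{"claw":0,"dx":0,"dy":0,"dz":0.7,"wx":0,"wy":0,"wz":0},{"claw":0,"dx":0,"dy":0,"dz":0,"wx":0,"wy":0,"wz":0},{"claw":0.3,"dx":0,"dy":0,"dz":0,"wx":0,"wy":0,"wz":0},{"claw":0.5,"dx":0,"dy":0,"dz":0,"wx":0,"wy":0,"wz":0},{"claw":0.6,"dx":0,"dy":0,"dz":0,"wx":0,"wy":0,"wz":0},{"claw":0.6,"dx":0,"dy":0,"dz":0,"wx":0,"wy":0,"wz":0},{"claw":0.6,"dx":0,"dy":0,"dz":-20,"wx":0,"wy":0,"wz":0},{"claw":0.6,"dx":0,"dy":0,"dz":-50,"wx":0,"wy":0,"wz":0},{"claw":0.6,"dx":0,"dy":0,"dz":-60,"wx":0,"wy":0,"wz":0},{"claw":0.6,"dx":-40,"dy":0,"dz":-30,"wx":0,"wy":0,"wz":0}])

```text
time: 22.1
eef_pos: [0.4669, -0.1989, 0.2079]
eef_rot: [3.141, 0.02, 0.247]
force: [0.3, -0.2, 0.8]
grip_width: 0.0567
grasp_force: 0.0
```

Request:
step_arm(series=[{"claw":0.6,"dx":-50,"dy":0,"dz":-20,"wx":0,"wy":0,"wz":0},{"claw":0.6,"dx":-50,"dy":0,"dz":0,"wx":0,"wy":0,"wz":0},{"claw":0.6,"dx":0,"dy":0,"dz":0,"wx":0,"wy":0,"wz":0},{"claw":0.6,"dx":0,"dy":0,"dz":0,"wx":0,"wy":0,"wz":0},{"claw":0.6,"dx":0,"dy":0,"dz":0,"wx":0,"wy":0,"wz":0},{"claw":0.6,"dx":0,"dy":0,"dz":0,"wx":0,"wy":0,"wz":0},{"claw":0.6,"dx":0,"dy":0,"dz":0,"wx":0,"wy":0,"wz":0},{"claw":0.6,"dx":0,"dy":0,"dz":0,"wx":0,"wy":0,"wz":0},{"claw":0.6,"dx":0,"dy":0,"dz":0,"wx":0,"wy":0,"wz":0},{"claw":0.6,"dx":0,"dy":0,"dz":0,"wx":0,"wy":0,"wz":0}])

```text
time: 23.35
eef_pos: [0.3683, -0.2226, 0.2265]
eef_rot: [-3.138, 0.025, 0.244]
force: [0.1, -0.2, 0.7]
grip_width: 0.0564
grasp_force: 0.0
```

```bash
python3 - <<'E'
from h import *
from strike import C,out,Z,top
import pickle
I=[]
for n in('scene','top'):
    f=grab_frame(n); P=cloud(f); z=P[...,2]; m=masks(f); I.append(f['frame'][...,::-1])
    t=(P-C)@out; l=(P-C)@np.cross([0,0,1],out)
    b=(z>.122)&(z<.145)&m['grey']&(t>.12)&(t<.165)&(abs(l)<.03); print(n,'head rad,lat,z',t[b].mean().round(4),l[b].mean().round(4),z[b].mean().round(4),b.sum())
    b=(z>.1)&(z<.115)&m['blue']&(t>.03)&(t<.12)&(abs(l)<.03); print('  arm slope deg',np.degrees(np.polyfit(t[b],l[b],1)[0]),'off',l[b].mean())
    b=(z>.062)&(z<.09)&(abs(P[...,0]-.55)<.06)&(abs(P[...,1]+.175)<.06); q=P[b]; print('  mallet top',q.mean(0).round(4),'z 10/90',np.percentile(q[:,2],[10,90]).round(4))
cv2.imwrite('pics/fin.png',cv2.hconcat([I[0][:,40:540],I[1][60:,60:560][:,:]][:1]+[cv2.resize(I[1],(640,480))[:,100:400]]))
E
```

```text
scene head rad,lat,z 0.1459 -0.0007 0.1309 153
  arm slope deg 1.443293530028847 off 0.0012743829209517458
  mallet top [ 0.555 -0.172  0.073] z 10/90 [0.069 0.076]
top head rad,lat,z 0.1478 0.002 0.1311 159
  arm slope deg -1.0865685505457323 off 0.0014219008571118524
  mallet top [ 0.553 -0.175  0.072] z 10/90 [0.069 0.076]
```

View pics/fin.png

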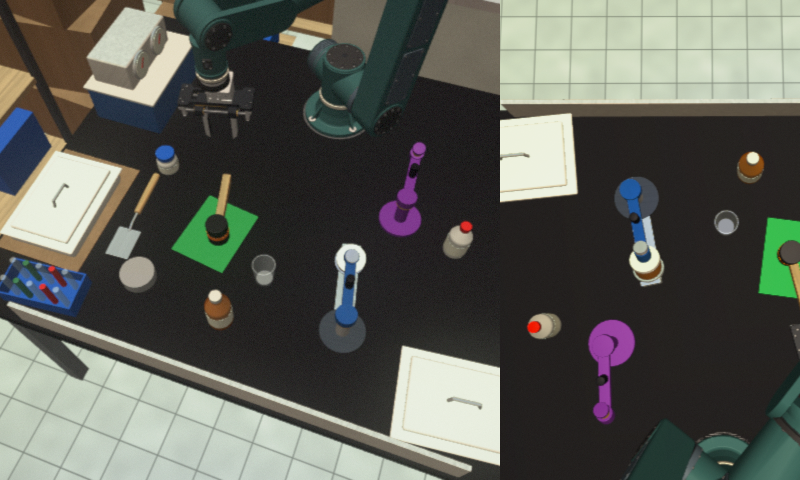

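The final view shows the arm in line over the jar and the plunger head down, at 131 mm in both cameras. The mallet stands on the mat and the bystanders are where they were.

```bash
python3 -c "
from cell import hand_in; print(hand_in())"
```

```text
the job is handed in; nothing more can be done
None
```

I handed the job in at about 23 s on the robot's clock: the clamp arm is within about 1° of the jar line, mallet blows drove the plunger home (head at 131 mm), the mallet stands upright on the mat, and nothing else looks moved; I could not read the peak force of the blows.

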